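Put a returned levelling shim back in the graded rack

TASK

Put the steel shim from the red-painted groove of the wooden block back in the graded rack, in the tightest slot that takes it: try it from the narrow end and never force it (no more than a light push) or drop it in. Lower it fully down in front of the keeper bar, then slide it back under the bar until it is up against the back stop and let go. Leave the other two shims in their grooves and do not knock the bottle or the mug.

Things in the scene. Friction and masses are not known exactly. Their poses are not given: they have to be found in the camera images.
- rack: graded shim rack, fixed: blue base 124 (x) by 127 (y) by 8 mm, six upright aluminium dividers 12 mm thick make five slots along x. Origin: centre of underside; x points from the open front to the back, y to the left seen from the front. Slot floor at z 8 mm, divider tops at z 53 mm, edges rounded to 3 mm radius. Rigid; over 45 N between a shim and the rack counts as forcing
- rack_narrow (a point): point on the rack: top of the narrowest slot, at x -12, y +47.4, z 53 mm in the rack's frame. Slot widths and the y of their centres in that frame, left to right: 4.2 mm at +47.4, 7.2 at +29.7, 10.2 at +9.0, 13.2 at -14.7, 16.2 at -41.4. A shim has about 1.2 mm of play in its own slot
- rack_stop (a point): point on the front face of the rack's blue back stop, at its top middle: x +50, y 0, z 40 mm in the rack's frame. Dividers run from x -60 mm to this face. A shim fully home against it has its origin at x +10, z 8 mm
- rack_keeper (a point): middle of the blue keeper bar's front lower edge: x +38, y 0, z 80.5 mm in the rack's frame. The bar runs 139 mm across all slots, from there to x +60 and z 88.5 mm, on a post at each end. A shim goes down in front of it, then slides under it with 2.5 mm to spare; with its origin at x -12 mm it clears the bar by 10 mm
- block: wooden carrying block, fixed, 110 (x) by 190 (y) by 40 mm high. Three sawn grooves along x, open at both ends, 13.6 mm wide, floor 12 mm above the bench, centred at y -70 mm (the red-painted one, on the right seen from the robot), 0 and +70 mm. A shim stands in each, parallel to the groove, within 10 mm of mid-length. Origin: centre of underside
- shim_a: one of three loose slotted steel levelling shims, alike but for thickness (5 to 13 mm, unmarked; which one stands in the red groove varies). Flat plate 80 mm wide (x), 70 mm high (z), standing on two legs beside a U cut-out 22 mm wide, 40 mm high. Origin: middle of the lower edge, mid-thickness; y through the thickness
- shim_b: as shim_a. On top of each shim, mid-width, a black plastic grip, the same on all: 30 mm along x, 14 mm thick along y, from 82 to 126 mm above the lower edge, on a steel neck 24 mm wide and 6 mm thick. Pinch the grip across its thickness. Weight 0.2 to 0.6 kg
- shim_c: as shim_a and shim_b
- bottle: white plastic bottle with red cap, 64 mm across, 170 mm high, standing beyond the rack; origin: centre of its underside. Bystander
- mug: white mug, 80 mm across, 85 mm high, standing beyond the block; origin: centre of its underside. Bystander

How it is judged:
By the outcome, as a careful person would: the job done as asked, in the order asked, and still so for the second after the job is handed in, with the robot touching nothing.
It also fails if it takes over 72 s, if anything falls off the work surface, if the arm or the gripper's body presses on something with over 40 N, if the wrist force passes 120 N, or if a joint passes its speed limit or range.

ROBOT

A 6-joint arm with a two-finger parallel gripper is mounted at the origin on the work surface. World frame = base frame: x ahead of the robot, y to its left, z up, the work surface at z = 0. Lengths are in m, angles in rad, forces in N, time in s.
With the tool pointing down it reaches from about 0.375 to 0.975 m from the base axis. Payload 3.8 kg.
Tool frame: the origin (TCP) lies at the very end of the fingers, on their centre line; the grasp point (between the pads) lies behind it (bot.tcp_to_grasp is the y of the grasp point in the tool frame, in m); y points along the fingers, z is the direction in which the jaws open and shut, and the axes are right-handed (so a half turn about y gives the same grasp; the last joint's range is limited). The gripper opens to 85 mm and grips with 20 to 120 N. Pads are 22 mm wide; open, the fingers measure 114 mm over their backs; the gripper's body (76 mm by 85 mm) begins 54 mm behind the grasp point. The pads swing forward as they close: fully open they stand 13 mm farther back than shut.
Start: joints at [1.195, 0.264, 1.604, -0, 1.274, -0.037], TCP at [0.224, 0.637, 0.204] pointing down, gripper open.
Joint ranges: [-2.63, 2.63], [-0.94, 2.18], [0.31, 2.57], [-1.31, 4.45], [0, 2.66], [-2.55, 2.55]. Speed limits (rad/s): [2.57, 2.57, 3.14, 3.14, 3.14, 3.14].

INTERFACE

Orientations are given as a rotation vector (axis times angle).
In Python, from workcell import bot, optics, workorder gives the robot as it stands.
- The arm moves only by the shell command python3 -m handwheel 'ROWS' [FORCE]. ROWS is JSON, a list of rows, each a list of 7 numbers: the shift along the tool's x, y, z in m, then the turn, a rotation vector about the tool's x, y, z in rad, then the opening, from 0 (shut) to 1 (fully open). A call has 1 to 8 rows; each row shifts and turns the commanded pose from where the row before left it, along the tool's axes as they then stand; what a row does not reach is not made up. A row lasts 1/8 s, in which the tool goes at most 62.5 mm and 10.7 degrees, less where a joint would pass 70% of its speed; a pose out of reach is approached as far as the arm can. A call with a gripper value outside its range is refused whole. The fingers move at their own pace and stop on an object; FORCE is the grip in N (left out, the last holds). Time passes only in rows, so rows that do not move let the fingers close. It gives the time, the measured TCP pose, the force and the opening at its end, in the units of the state.
- bot.read_state(): the state, without advancing time (a new reading comes with each control period).
- optics.read_camera(name): name is "side" or "top"; returns a dict with "image" (480x640x3 uint8, red, green, blue), "z_map" (480x640 float32, m along the optical axis (not along the pixel's ray), 0 where there is no reading), "mtx" (3x3 intrinsics, pixels), "world_from_camera" (4x4, takes a point from camera to world coordinates). Camera axes: x right, y down, z forward; pixel columns grow to the right and rows downward; lengths in m; the calibration is good to about 2 mm. A picture is of the moment at which its call begins.
- workorder.finish_job(): hands the job in, once; it reports no verdict.
The state is a dict: "time": time; "q": joint angles; "joint_vel": joint speeds; "joint_torque": joint torques, N m; "tool_pos": TCP position; "tcp_rot": TCP orientation; "wrist_force": force on the tool from outside, world axes, zero at the start; "torque": the same for the moment, N m; "width": opening from 0.0 (shut) to 1.0 (fully open).
Only numpy, scipy, OpenCV 4.12 (cv2) and the standard library are available. Lean on these libraries where they do the work, as an engineer would, in place of code of your own. Each camera call takes 0.05 s, during which the arm holds its last target.

## Working session

There is one attempt and no reset: what is moved stays moved. The work goes in short steps, Python scripts to look and compute and a shell command to move; the robot and the scene stay as the last step left them, time stands still between calls to the robot, and variables do not carry over. Pictures are saved under pics/ and viewed, and the job is handed in when it is done.

```bash
ls; mkdir -p pics; python3 - <<'E'
from workcell import bot, optics, workorder
import cv2
print(bot.read_state(), bot.tcp_to_grasp)
for n in("side","top"):
    c=optics.read_camera(n); cv2.imwrite(f"pics/{n}0.png",c["image"][:,:,::-1])
    print(n,c["mtx"],c["world_from_camera"].round(4),(c["z_map"]>0).mean())
E
```

```text
pics
{'time': 0.0, 'q': array([ 1.19508308e+00,  2.64745523e-01,  1.60536608e+00,  3.74553827e-05,
        1.27369845e+00, -3.69352125e-02]), 'joint_vel': array([ 6.89070304e-05, -2.82098490e-03,  6.04155637e-04, -1.28479073e-03,
        5.80012461e-04, -1.92051425e-03]), 'joint_torque': array([-6.46980443e-04, -5.15110230e+01, -3.67311752e+01, -3.19589144e-04,
        1.28981363e-02, -1.47574855e-05]), 'tool_pos': array([0.22404901, 0.63589857, 0.20287151]), 'tcp_rot': array([-1.55656494,  0.26631899, -0.26554713]), 'wrist_force': array([-0.24591984,  0.27950809,  0.38654331]), 'torque': array([ 0.03558158, -0.02253156,  0.00820125]), 'width': 0.9998632518909052} -0.0187
side [[529.41459863   0.         312.37156063]
 [  0.         529.41459863 237.77199553]
 [  0.           0.           1.        ]] [[ 0.9945 -0.0507  0.092   0.5144]
 [-0.1045 -0.5671  0.817  -0.6564]
 [ 0.0107 -0.8221 -0.5692  0.6143]
 [ 0.      0.      0.      1.    ]] 0.9959537760416667
top [[442.9385578    0.         324.43669953]
 [  0.         442.9385578  241.70171454]
 [  0.           0.           1.        ]] [[ 0.0118 -0.9795  0.2012  0.4446]
 [-0.9999 -0.0107  0.0067  0.1159]
 [-0.0044 -0.2012 -0.9795  0.8429]
 [ 0.      0.      0.      1.    ]] 0.9959016927083333
```

View pics/side0.png

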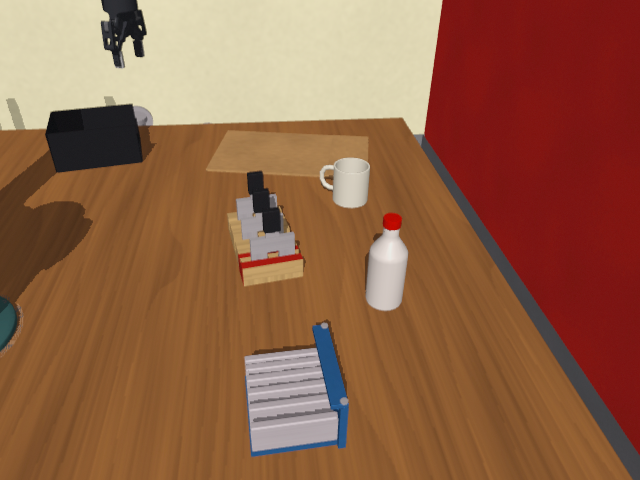

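View pics/top0.png

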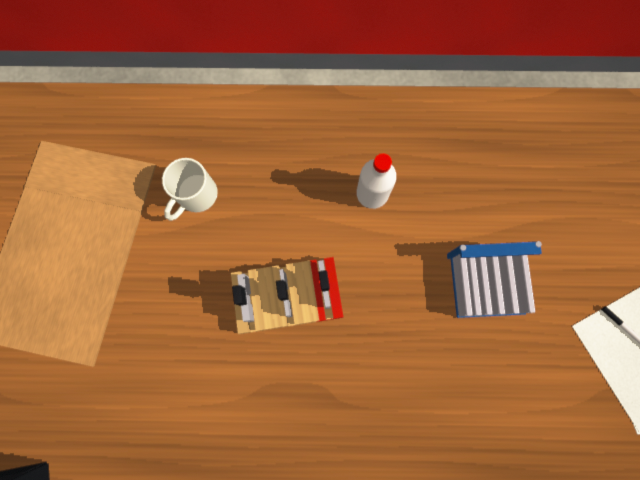

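```bash
cat > h.py <<'E'
from workcell import bot, optics, workorder
import cv2, numpy as np
def cap(n):
    c=optics.read_camera(n); z=c["z_map"]; K=c["mtx"]; T=c["world_from_camera"]
    v,u=np.mgrid[:480,:640]
    P=np.stack([(u-K[0,2])/K[0,0]*z,(v-K[1,2])/K[1,1]*z,z],-1)@T[:3,:3].T+T[:3,3]
    P[z==0]=np.nan
    c["P"]=P; c["hsv"]=cv2.cvtColor(c["image"],cv2.COLOR_RGB2HSV).astype(int); return c
def ray(c,u,v,z):
    K=c["mtx"];T=c["world_from_camera"]
    d=T[:3,:3]@np.array([(u-K[0,2])/K[0,0],(v-K[1,2])/K[1,1],1]); o=T[:3,3]
    return o+d*(z-o[2])/d[2]
def rect(P): 
    r=cv2.minAreaRect((P[:,:2]*1000).astype(np.float32)); return r
E
python3 - <<'E'
from h import *
np.set_printoptions(precision=4,suppress=True)
for n in("top","side"):
    c=cap(n);P=c["P"];h=c["hsv"];H,S,V=h[...,0],h[...,1],h[...,2]
    X,Y,Z=P[...,0],P[...,1],P[...,2]
    blue=(H>95)&(H<125)&(S>120)
    b=blue&(Z>0.083)&(Z<0.095)
    print(n,"bar",b.sum(),rect(P[b]),np.median(P[b],0))
    b=blue&(Z>0.003)&(Z<0.012); print("base",b.sum(),rect(P[b]))
    rk=(Z>0.048)&(Z<0.058)&(Y<-0.15)&(S<60); print("divtops",rk.sum(),rect(P[rk]) if rk.sum()>4 else 0)
    dark=(V<60)&(Z>0.10)&(Z<0.15)&(X>0.3)&(X<0.6)
    k,l=cv2.connectedComponents(dark.astype(np.uint8))
    for i in range(1,k):
        m=l==i
        if m.sum()>15:
            zt=np.percentile(Z[m],90); t=m&(Z>zt-0.004)
            vv,uu=np.nonzero(m); print("grip",m.sum(),uu.mean(),vv.mean(),"zt",zt,"top rect",rect(P[t]),P[t].mean(0))
    red=((H<6)|(H>174))&(S>150)&(Z>0.03)&(Z<0.05)&(X<0.6)
    print("red",red.sum(),rect(P[red]))
    bl=(Z>0.034)&(Z<0.046)&(X>0.3)&(X<0.6)&(Y>-0.02)&(Y<0.4);print("block",bl.sum(),rect(P[bl]))
    st=(Z>0.07)&(Z<0.09)&(X>0.3)&(X<0.55)&(Y>-0.02)&(Y<0.4)&(S<60)
    k,l=cv2.connectedComponents(st.astype(np.uint8))
    for i in range(1,k):
        m=l==i
        if m.sum()>10: print("steel",m.sum(),rect(P[m]))
    tb=(Z<0.003);print("table z",np.nanmedian(Z[(abs(Z)<0.01)]))
    s=4
    for nm,(a,b2,cc,d) in ({"rack":(230,330,430,560),"block":(240,345,215,360)} if n=="top" else {"rack":(310,460,230,360),"block":(165,290,220,320)}).items():
        cv2.imwrite(f"pics/{n}_{nm}.png",cv2.resize(c["image"][a:b2,cc:d,::-1],None,fx=s,fy=s,interpolation=cv2.INTER_CUBIC))
E
```

```text
top bar 886 ((589.384033203125, -182.9785614013672), (20.964080810546875, 138.5139617919922), 3.485291004180908) [ 0.5885 -0.1822  0.0891]
base 74 ((536.1611938476562, -122.93679809570312), (117.07357025146484, 6.500268936157227), 6.249683856964111)
divtops 1791 ((533.1162109375, -197.8208770751953), (102.22606658935547, 101.54405975341797), 3.3541321754455566)
grip 139 323.48201438848923 280.57553956834533 zt 0.13984792824624487 top rect ((527.35009765625, 121.78677368164062), (28.22320556640625, 11.565102577209473), 10.233223915100098) [0.5272 0.1216 0.1385]
grip 182 281.6923076923077 289.7967032967033 zt 0.13979719026206894 top rect ((511.546875, 188.94528198242188), (27.93444061279297, 13.204379081726074), 9.643357276916504) [0.5114 0.1888 0.1386]
grip 218 238.6880733944954 294.94954128440367 zt 0.13989434757759683 top rect ((502.59429931640625, 258.5718688964844), (28.35257339477539, 13.65500259399414), 9.319350242614746) [0.5025 0.2583 0.1385]
red 929 ((523.701904296875, 117.23616790771484), (109.8150863647461, 42.87812805175781), 9.497760772705078)
block 4683 ((511.96356201171
[... 1124 characters left out ...]
69]
red 395 ((524.7086181640625, 114.19673156738281), (111.9309310913086, 45.73124694824219), 7.065944671630859)
block 1486 ((512.960205078125, 188.04507446289062), (111.28059387207031, 196.7121124267578), 9.449883460998535)
steel 143 ((480.3378601074219, 252.753662109375), (32.02600860595703, 17.575037002563477), 6.5406293869018555)
steel 53 ((537.5216064453125, 261.149658203125), (16.1720027923584, 12.312710762023926), 87.94386291503906)
steel 168 ((493.82293701171875, 183.80447387695312), (39.73704147338867, 11.136272430419922), 3.6514337062835693)
steel 306 ((520.1254272460938, 117.33222961425781), (60.744049072265625, 12.81092643737793), 8.192475318908691)
table z 0.00013574021192774843
```

```bash
python3 - <<'E'
import cv2,numpy as np
a=[cv2.imread(f"pics/{n}.png") for n in("top_rack","top_block","side_rack","side_block")]
a=[cv2.resize(x,(400,300)) for x in a]
cv2.imwrite("pics/m1.png",np.vstack([np.hstack(a[:2]),np.hstack(a[2:])]))
E
```

```text
(no output)
```

View pics/m1.png

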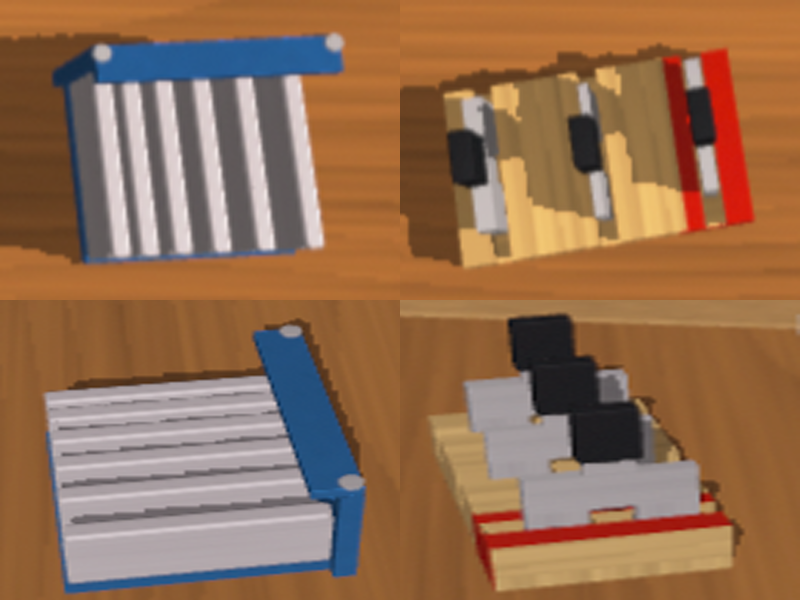

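```bash
cat >> h.py <<'E'
from scipy.spatial.transform import Rotation as Ro
def go(pos,yaw,ref=None):
    """remaining move in tool axes. yaw = angle of shim x axis (deg) ; tool y down, tool z = +-shim y"""
    s=bot.read_state(); R=Ro.from_rotvec(s["tcp_rot"]).as_matrix(); p=np.array(s["tool_pos"])
    a=np.radians(yaw); out=[]
    for sg in(1,-1):
        y=np.array([0,0,-1.]); z=sg*np.array([-np.sin(a),np.cos(a),0]); x=np.cross(y,z)
        Rt=np.stack([x,y,z],1); out.append(((R.T@(np.array(pos)-p)*1000).round(1),np.degrees(Ro.from_matrix(R.T@Rt).as_rotvec()).round(2),Ro.from_matrix(R.T@Rt).as_rotvec().round(4), (Rt.T@(np.array(pos)-p)*1000).round(1)))
    out.sort(key=lambda o:np.linalg.norm(o[1]))
    print("t",round(s["time"],2),"p",p.round(4),"F",s["wrist_force"].round(1),"M",s["torque"].round(2),"w",round(s["width"],3)); print("R",R.round(3).tolist())
    print("shift mm now",out[0][0],"turn deg",out[0][1],"rad",out[0][2],"shift in target axes",out[0][3]); print("alt turn",out[1][1])
E
python3 - <<'E'
from h import *
go([0.5278,0.121,0.2],9.5)
E
```

```text
t 0.2 p [0.2242 0.6362 0.2034] F [ 0.6  0.1 -0.6] M [-0.07  0.07 -0.02] w 0.997
R [[0.943, -0.0, 0.332], [-0.332, -0.001, 0.943], [-0.0, -1.0, -0.001]]
shift mm now [ 457.6    3.9 -385. ] turn deg [ 8.000e-02 -2.891e+01 -2.000e-02] rad [ 1.400e-03 -5.046e-01 -4.000e-04] shift in target axes [ 214.4    3.4 -558.2]
alt turn [3.0000e-02 1.5109e+02 1.1000e-01]
```

```bash
python3 -m handwheel '[[0.04,0,-0.035,0,-0.063,0,0.6],[0.04,0,-0.04,0,-0.063,0,0.6],[0.04,0,-0.045,0,-0.063,0,0.6],[0.038,0,-0.046,0,-0.063,0,0.6],[0.036,0,-0.048,0,-0.063,0,0.6],[0.034,0,-0.05,0,-0.063,0,0.6],[0.032,0,-0.05,0,-0.063,0,0.6],[0.03,0,-0.05,0,-0.063,0,0.6]]' 60; python3 -c "
from h import *
go([0.5278,0.121,0.2],9.5)"
```

```text
time: 1.2
tool_pos: [0.4724, 0.2385, 0.2043]
tcp_rot: [-1.567, -0.132, 0.131]
wrist_force: [0.7, -0.0, -0.3]
width: 0.598
t 1.2 p [0.4724 0.2385 0.2043] F [ 0.7 -0.  -0.3] M [-0.03 -0.02 -0.06] w 0.598
R [[0.986, 0.0, -0.166], [0.166, 0.0, 0.986], [0.0, -1.0, 0.0]]
shift mm now [  35.1    4.3 -125. ] turn deg [-0.01  0.08  0.03] rad [-0.0002  0.0014  0.0005] shift in target axes [  35.2    4.3 -125. ]
alt turn [ 4.0000e-02 -1.7992e+02  2.0000e-02]
```

```bash
python3 -m handwheel '[[0.012,0,-0.042,0,0,0,0.6],[0.012,0,-0.042,0,0,0,0.6],[0.011,0.004,-0.041,0,0,0,0.6],[0,0,0,0,0,0,0.6],[0,0,0,0,0,0,0.6]]' 60; python3 - <<'E'
from h import *
go([0.5278,0.121,0.103],9.5)
for n in("top","side"):
    c=cap(n);a=(220,360,230,390) if n=="top" else (60,290,200,360)
    cv2.imwrite(f"pics/{n}1.png",cv2.resize(c["image"][a[0]:a[1],a[2]:a[3],::-1],(400,350)))
cv2.imwrite("pics/m2.png",np.hstack([cv2.imread("pics/top1.png"),cv2.imread("pics/side1.png")]))
E
```

```text
time: 1.82
tool_pos: [0.5265, 0.1228, 0.2]
tcp_rot: [-1.566, -0.129, 0.13]
wrist_force: [-0.3, -0.3, 0.2]
width: 0.602
t 1.82 p [0.5265 0.1228 0.2   ] F [-0.3 -0.3  0.2] M [ 0.03  0.03 -0.02] w 0.602
R [[0.987, -0.001, -0.164], [0.164, 0.0, 0.987], [-0.001, -1.0, 0.001]]
shift mm now [ 1.  97.  -2.1] turn deg [-0.03 -0.08 -0.03] rad [-0.0005 -0.0014 -0.0005] shift in target axes [ 1. 97. -2.]
alt turn [ 5.0000e-02  1.7992e+02 -5.0000e-02]
```

View pics/m2.png

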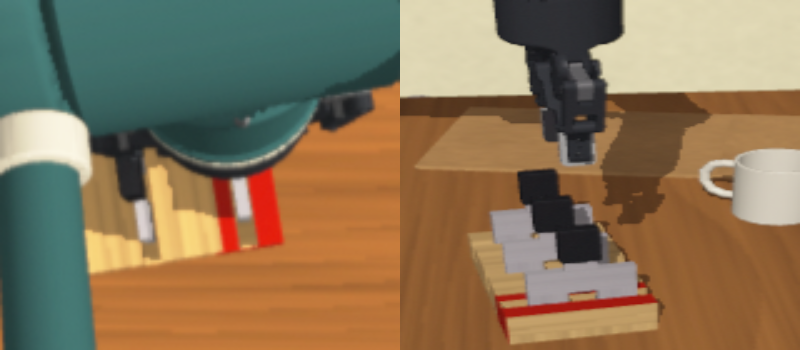

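```bash
python3 -m handwheel '[[0.001,0.025,-0.002,0,0,0,0.6],[0,0.025,0,0,0,0,0.6],[0,0.02,0,0,0,0,0.6],[0,0.015,0,0,0,0,0.6],[0,0.012,0,0,0,0,0.6],[0,0,0,0,0,0,0.6]]' 60; python3 - <<'E'
from h import *
go([0.5278,0.121,0.103],9.5)
for n in("top","side"):
    c=cap(n);a=(220,360,230,390) if n=="top" else (140,290,220,360)
    cv2.imwrite(f"pics/{n}2.png",cv2.resize(c["image"][a[0]:a[1],a[2]:a[3],::-1],(400,400)))
cv2.imwrite("pics/m3.png",np.hstack([cv2.imread("pics/top2.png"),cv2.imread("pics/side2.png")]))
E
```

```text
time: 2.68
tool_pos: [0.5273, 0.1211, 0.1023]
tcp_rot: [-1.567, -0.129, 0.132]
wrist_force: [-0.6, -0.5, 0.9]
width: 0.6
t 2.67 p [0.5273 0.1211 0.1023] F [-0.6 -0.5  0.9] M [0.05 0.06 0.05] w 0.6
R [[0.986, -0.002, -0.165], [0.165, -0.0, 0.986], [-0.002, -1.0, -0.0]]
shift mm now [ 0.4 -0.7 -0.2] turn deg [ 0.  -0.  -0.1] rad [ 0.     -0.0001 -0.0017] shift in target axes [ 0.4 -0.7 -0.2]
alt turn [1.6e-01 1.8e+02 0.0e+00]
```

View pics/m3.png

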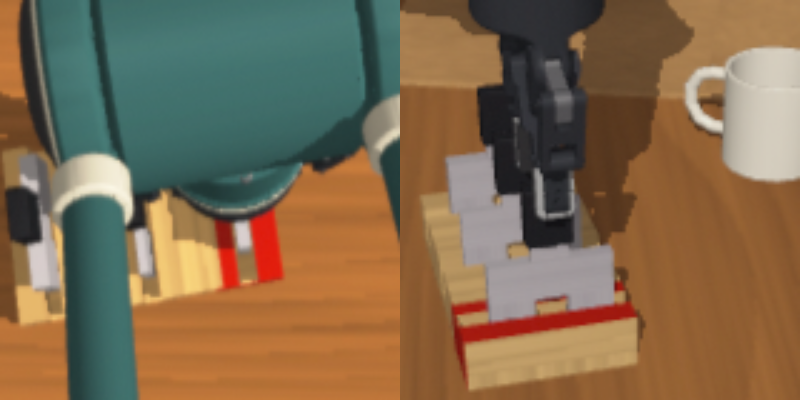

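```bash
python3 -m handwheel '[[0,0,0,0,0,0,0.3],[0,0,0,0,0,0,0.2],[0,0,0,0,0,0,0.1],[0,0,0,0,0,0,0],[0,0,0,0,0,0,0],[0,0,0,0,0,0,0]]' 60; python3 -m handwheel '[[0,0,0,0,0,0,0],[0,0,0,0,0,0,0]]' 80
```

```text
time: 3.52
tool_pos: [0.5286, 0.1209, 0.1041]
tcp_rot: [-1.567, -0.131, 0.129]
wrist_force: [-1.4, -0.8, 5.0]
width: 0.136
time: 3.78
tool_pos: [0.5287, 0.1209, 0.1041]
tcp_rot: [-1.567, -0.131, 0.129]
wrist_force: [-1.5, 0.0, 6.1]
width: 0.13
```

```bash
python3 -m handwheel '[[0,-0.008,0,0,0,0,0],[0,-0.012,0,0,0,0,0],[0,-0.02,0,0,0,0,0],[0,-0.025,0,0,0,0,0],[0,-0.025,0,0,0,0,0],[0,-0.01,0,0,0,0,0],[0,0,0,0,0,0,0],[0,0,0,0,0,0,0]]'; python3 - <<'E'
from h import *
go([0.5,-0.1,0.2],3.4)
c=cap("side")
cv2.imwrite("pics/side3.png",cv2.resize(c["image"][60:300,180:420,::-1],(600,600)))
c=cap("top")
h=c["hsv"];P=c["P"];Z=P[...,2]
m=(Z>.03)&(Z<.2)&(P[...,0]>.6)&(P[...,0]<.8)&(P[...,1]>-0.1)&(h[...,1]<60); print(rect(P[m]))
cv2.imwrite("pics/top3.png",c["image"][...,::-1])
E
```

```text
time: 4.78
tool_pos: [0.5272, 0.1207, 0.2018]
tcp_rot: [-1.567, -0.128, 0.132]
wrist_force: [-0.0, -0.1, -3.8]
width: 0.127
t 4.78 p [0.5272 0.1207 0.2018] F [-0.  -0.1 -3.8] M [-0.04 -0.02 -0.03] w 0.127
R [[0.986, -0.002, -0.164], [0.164, -0.0, 0.986], [-0.002, -1.0, -0.0]]
shift mm now [ -63.1    2.  -213.2] turn deg [ 0.01  6.07 -0.13] rad [ 0.0002  0.1059 -0.0023] shift in target axes [ -40.2    1.8 -218.7]
alt turn [-2.0000e-01 -1.7393e+02 -1.0000e-02]
((707.7618408203125, 386.341064453125), (79.64180755615234, 104.7398452758789), 29.219396591186523)
```

View pics/side3.png

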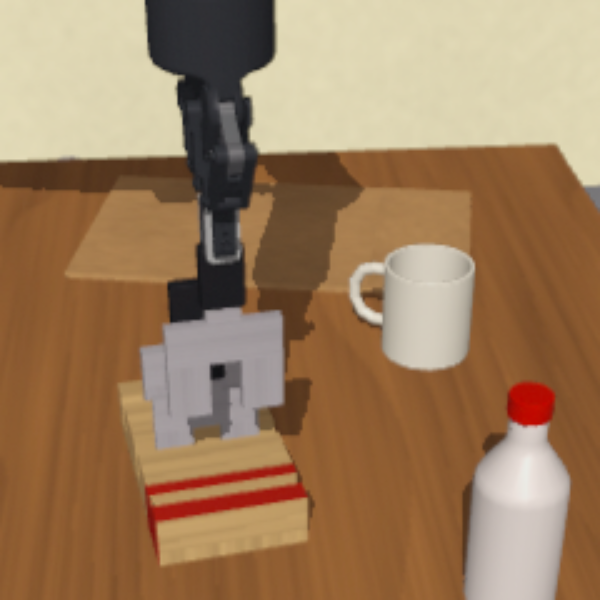

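View pics/top3.png

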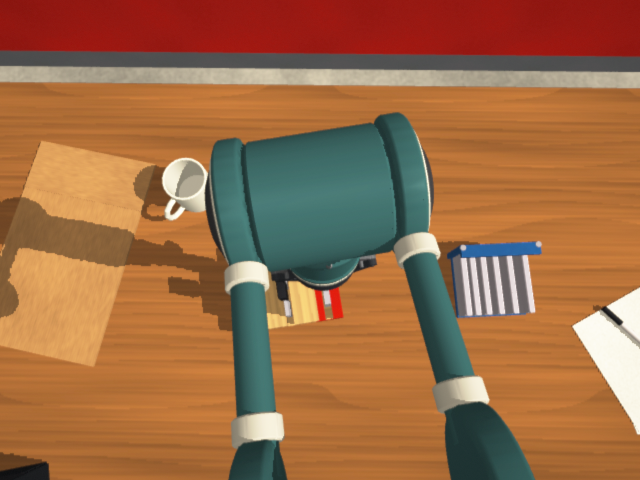

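```bash
python3 -m handwheel '[[-0.004,0,-0.025,0,0,0,0],[-0.007,0,-0.045,0,0,0,0],[-0.009,0,-0.05,0,0,0,0],[-0.009,0,-0.05,0,0,0,0],[-0.008,0,-0.045,0,0,0,0],[-0.005,0,-0.03,0,0.05,0,0],[-0.002,0,-0.0125,0,0.056,0,0],[0,0,0,0,0,0,0]]'; python3 -m handwheel '[[0,0,0,0,0,0,0],[0,0,0,0,0,0,0]]'; python3 - <<'E'
from h import *
go([0.5263,-0.1408,0.2],3.4)
c=cap("side");P=c["P"];h=c["hsv"];np.save("side4.npy",P);cv2.imwrite("pics/side4full.png",c["image"][...,::-1])
cv2.imwrite("pics/side4.png",cv2.resize(c["image"][200:470,200:470,::-1],(590,590)))
c=cap("top")
cv2.imwrite("pics/top4.png",c["image"][...,::-1])
E
```

```text
time: 5.88
tool_pos: [0.526, -0.1403, 0.2025]
tcp_rot: [-1.569, -0.044, 0.046]
wrist_force: [-0.1, 0.4, -2.8]
width: 0.132
time: 6.12
tool_pos: [0.5265, -0.1391, 0.2031]
tcp_rot: [-1.57, -0.048, 0.048]
wrist_force: [0.2, -1.0, -3.7]
width: 0.128
t 6.12 p [ 0.5265 -0.1391  0.2031] F [ 0.2 -1.  -3.7] M [ 0.02 -0.01  0.02] w 0.128
R [[0.998, -0.0, -0.061], [0.061, 0.0, 0.998], [-0.0, -1.0, 0.0]]
shift mm now [-0.3  3.1 -1.7] turn deg [-0.02  0.1  -0.01] rad [-0.0004  0.0017 -0.0001] shift in target axes [-0.3  3.1 -1.7]
alt turn [-1.000e-02 -1.799e+02  4.000e-02]
```

View pics/side4.png

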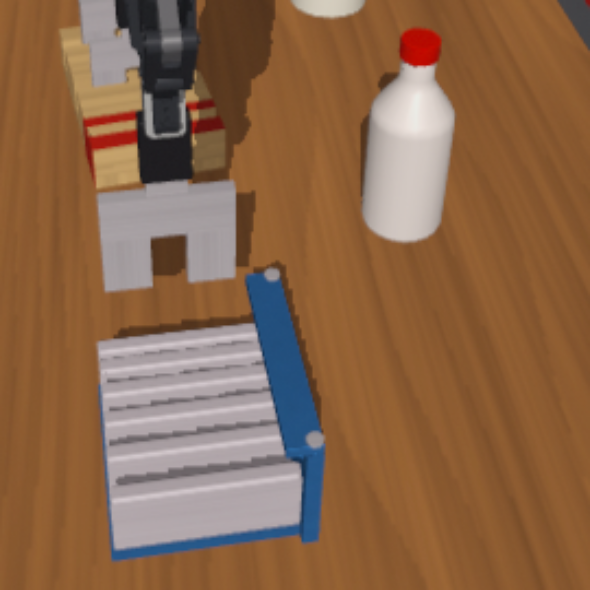

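View pics/top4.png

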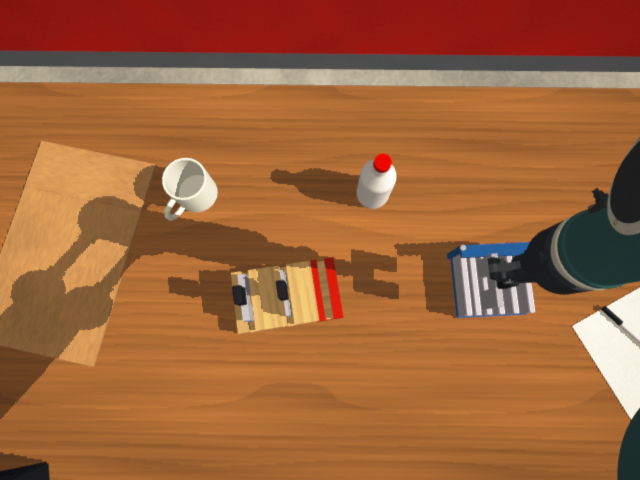

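```bash
python3 - <<'E'
from h import *
np.set_printoptions(precision=4,suppress=True)
s=bot.read_state(); R=Ro.from_rotvec(s["tcp_rot"]).as_matrix(); p=np.array(s["tool_pos"])
print(p)
def rk(P,yaw,o): 
    a=np.radians(yaw); d=P[:,:2]-np.array(o); return np.stack([d[:,0]*np.cos(a)+d[:,1]*np.sin(a),-d[:,0]*np.sin(a)+d[:,1]*np.cos(a),P[:,2]],1)
for n in("side","top"):
    c=cap(n);P=c["P"];h=c["hsv"];S=h[...,1];V=h[...,2]
    L=(P-p)@R*1000  # tool coords mm
    print(n)
    m=(S<60)&(V>100)&(abs(L[...,0])<60)&(abs(L[...,2])<15)&(L[...,1]>5)&(L[...,1]<110)
    k,l,st,_=cv2.connectedComponentsWithStats(m.astype(np.uint8))
    for i in range(1,k):
        if st[i,4]<8: continue
        q=L[l==i]; print("shim comp",st[i],"x",np.percentile(q[:,0],[1,50,99]),"y",np.percentile(q[:,1],[1,50,99]),"z",np.percentile(q[:,2],[2,25,50,75,98]))
        if st[i,4]>300:
            A=np.c_[q[:,0],q[:,1],np.ones(len(q))]; w=abs(q[:,2]-np.median(q[:,2]))<3
            print("plane z=ax+by+c",np.linalg.lstsq(A[w],q[w,2],rcond=None)[0])
            print("bottom y by x", [ (x,q[abs(q[:,0]-x)<4,1].max()) for x in(-30,-20,20,30)])
    # rack
    H=h[...,0]
    b=(H>95)&(H<125)&(S>120)&(P[...,2]>0.084)&(P[...,2]<0.095); print("bar",rect(P[b]),np.median(P[b][:,2]))
    # dividers: level profile in rack frame from bar estimate
    r=rect(P[b]); yaw=3.4; a=np.radians(yaw)
    m=(P[...,2]>0.0)&(abs(P[...,0]-.54)<.08)&(P[...,1]<-.1)&(P[...,1]>-.27)
    Q=rk(P[m],yaw,(0.5411,-0.1874))*1000
    w=(Q[:,0]<0)&(Q[:,0]>-45); Q=Q[w]; b=np.arange(-75,75,1.5); 
    top=[np.nanmax(np.r_[Q[abs(Q[:,1]-y)<.75,2],-1]) for y in b]
    print("y:top", [(round(float(y),1),int(t)) for y,t in zip(b,top)])
E
```

```text
[ 0.5265 -0.1394  0.2032]
side
shim comp [ 245  282   63   51 2431] x [-38.7972  -0.0093  39.7073] y [14.7047 46.1604 90.9842] z [-6.4765 -5.2407 -4.5747 -3.8607  1.7636]
plane z=ax+by+c [ 0.0013 -0.007  -4.262 ]
bottom y by x [(-30, np.float64(92.32457178293922)), (-20, np.float64(92.04762613702678)), (20, np.float64(93.78736407925712)), (30, np.float64(92.75651109432346))]
bar ((590.934814453125, -185.1814422607422), (22.04281234741211, 139.98988342285156), 3.31341290473938) 0.08856334362122464
y:top [(-75.0, 1), (-73.5, 1), (-72.0, 2), (-70.5, 2), (-69.0, 2), (-67.5, 2), (-66.0, 3), (-64.5, 10), (-63.0, 53), (-61.5, 54), (-60.0, 54), (-58.5, 54), (-57.0, 55), (-55.5, 54), (-54.0, 54), (-52.5, 54), (-51.0, 53), (-49.5, 51), (-48.0, -1), (-46.5, -1), (-45.0, -1), (-43.5, -1), (-42.0, -1), (-40.5, -1), (-39.0, -1), (-37.5, -1), (-36.0, -1), (-34.5, 53), (-33.0, 55), (-31.5, 54), (-30.0, 55), (-28.5, 55), (-27.0, 55), (-25.5, 54), (-24.0, 54), (-22.5, 53), (-21.0, 50), (-19.5, -1), (-18.0, -1), (-16.5, 324), (-15.0, 326), (-13.5, 327), (-12.0, 327), (-10.5, 327), (-9.0, 327), (-7.5, 3
[... 1795 characters left out ...]
, (-10.5, -1), (-9.0, -1), (-7.5, -1), (-6.0, -1), (-4.5, -1), (-3.0, -1), (-1.5, -1), (0.0, -1), (1.5, -1), (3.0, -1), (4.5, -1), (6.0, -1), (7.5, -1), (9.0, -1), (10.5, -1), (12.0, -1), (13.5, -1), (15.0, -1), (16.5, 51), (18.0, 55), (19.5, 54), (21.0, 56), (22.5, 55), (24.0, 57), (25.5, 55), (27.0, 52), (28.5, 55), (30.0, -1), (31.5, -1), (33.0, 49), (34.5, 53), (36.0, 55), (37.5, 56), (39.0, 55), (40.5, 57), (42.0, 55), (43.5, 237), (45.0, 239), (46.5, 238), (48.0, 238), (49.5, 238), (51.0, 237), (52.5, 238), (54.0, 237), (55.5, 246), (57.0, 403), (58.5, 403), (60.0, 403), (61.5, 405), (63.0, 405), (64.5, 497), (66.0, 504), (67.5, 505), (69.0, 509), (70.5, 510), (72.0, 512), (73.5, 516)]
```

```bash
python3 -m handwheel '[[0,0.012,-0.002,0,0.0017,0,0],[0,0.015,0,0,0,0,0],[0,0.015,0,0,0,0,0],[0,0.006,0,0,0,0,0],[0,0,0,0,0,0,0],[0,0,0,0,0,0,0]]'; python3 -c "
from h import *
go([0.5263,-0.1408,0.1445],3.4)"
```

```text
time: 7.08
tool_pos: [0.527, -0.1425, 0.1557]
tcp_rot: [-1.571, -0.046, 0.044]
wrist_force: [0.5, -0.4, -3.2]
width: 0.129
t 7.08 p [ 0.527  -0.1425  0.1557] F [ 0.5 -0.4 -3.2] M [-0.05 -0.05  0.03] w 0.129
R [[0.998, 0.001, -0.057], [0.057, -0.0, 0.998], [0.001, -1.0, -0.0]]
shift mm now [-0.6 11.2  1.8] turn deg [ 0.02 -0.11  0.05] rad [ 0.0003 -0.0019  0.0008] shift in target axes [-0.6 11.2  1.8]
alt turn [-7.0000e-02  1.7989e+02  3.0000e-02]
```

```bash
for i in 1 2 3; do python3 -m handwheel '[[0,0,0,0,0,0,0]]' | grep -E "pos|force"; done; python3 -m handwheel '[[0,0.003,0,0,0,0,0],[0,0.002,0,0,0,0,0],[0,0.002,0,0,0,0,0],[0,0.001,0,0,0,0,0]]';python3 -m handwheel '[[0,0.001,0,0,0,0,0]]'
```

```text
tool_pos: [0.5271, -0.1425, 0.156]
wrist_force: [0.6, -0.0, -3.2]
tool_pos: [0.5269, -0.1424, 0.1558]
wrist_force: [-0.1, -0.3, -3.7]
tool_pos: [0.5267, -0.1424, 0.1555]
wrist_force: [-0.3, 0.4, -4.4]
time: 7.95
tool_pos: [0.5264, -0.1423, 0.1469]
tcp_rot: [-1.57, -0.045, 0.046]
wrist_force: [-0.3, 0.6, -2.7]
width: 0.13
time: 8.07
tool_pos: [0.5266, -0.1423, 0.1461]
tcp_rot: [-1.57, -0.045, 0.045]
wrist_force: [-0.5, -0.6, -4.6]
width: 0.13
```

```bash
python3 -m handwheel '[[0,0,0.0014,0,0,0,0],[0,0.001,0,0,0,0,0],[0,0,0,0,0,0,0]]'; for i in 1 2 ; do python3 -m handwheel '[[0,0.0007,0,0,0,0,0],[0,0,0,0,0,0,0]]' | grep -E "pos|force"; done
```

```text
time: 8.45
tool_pos: [0.5265, -0.1409, 0.1452]
tcp_rot: [-1.57, -0.045, 0.045]
wrist_force: [-0.2, -0.3, -3.2]
width: 0.128
tool_pos: [0.5268, -0.141, 0.1451]
wrist_force: [-0.6, 0.0, -0.1]
tool_pos: [0.527, -0.1412, 0.145]
wrist_force: [-2.4, -0.5, 5.5]
```

```bash
python3 -m handwheel '[[0,-0.004,0,0,0,0,0],[0,-0.003,0,0,0,0,0],[0.0005,0,-0.009,0,0,0,0],[0,0,-0.0087,0,0,0,0],[0,0,0,0,0,0,0],[0,0.003,0,0,0,0,0],[0,0,0,0,0,0,0]]'; python3 -c "
from h import *
go([0.5274,-0.1585,0.1445],3.4)"
```

```text
time: 9.82
tool_pos: [0.5275, -0.1583, 0.1472]
tcp_rot: [-1.57, -0.044, 0.046]
wrist_force: [-0.4, -0.2, -3.5]
width: 0.123
t 9.82 p [ 0.5275 -0.1583  0.1472] F [-0.4 -0.2 -3.5] M [ 0.04  0.03 -0.05] w 0.123
R [[0.998, -0.001, -0.057], [0.057, 0.001, 0.998], [-0.001, -1.0, 0.001]]
shift mm now [-0.1  2.7 -0.2] turn deg [-0.03 -0.11 -0.06] rad [-0.0006 -0.0019 -0.001 ] shift in target axes [-0.1  2.7 -0.2]
alt turn [ 9.0000e-02  1.7989e+02 -5.0000e-02]
```

```bash
for i in 1 2; do python3 -m handwheel '[[0,0.001,0,0,0,0,0],[0,0,0,0,0,0,0]]' | grep -E "pos|force"; done;  for i in 1 2; do python3 -m handwheel '[[0,0.0006,0,0,0,0,0],[0,0,0,0,0,0,0]]' | grep -E "pos|force"; done
```

```text
tool_pos: [0.5279, -0.1584, 0.1467]
wrist_force: [0.7, -0.0, -4.0]
tool_pos: [0.5279, -0.1585, 0.1457]
wrist_force: [0.5, -0.6, -4.1]
tool_pos: [0.5279, -0.1586, 0.1451]
wrist_force: [-0.0, 0.0, -4.7]
tool_pos: [0.528, -0.1586, 0.1446]
wrist_force: [0.2, -0.1, -3.5]
```

```bash
for i in 1 2 3; do python3 -m handwheel '[[0,0.0005,0,0,0,0,0],[0,0,0,0,0,0,0]]' | grep -E "pos|force"; done
```

```text
tool_pos: [0.5282, -0.1587, 0.1445]
wrist_force: [-0.1, 0.4, -1.0]
tool_pos: [0.5283, -0.1586, 0.144]
wrist_force: [0.1, 0.0, 1.3]
tool_pos: [0.5285, -0.1588, 0.1439]
wrist_force: [-0.8, 1.1, 4.5]
```

```bash
python3 -m handwheel '[[0,-0.004,0,0,0,0,0],[0,-0.004,0,0,0,0,0],[0,0,-0.01,0,0,0,0],[0,0,-0.0107,0,0,0,0],[0,0,0,0,0,0,0],[0,0.003,0,0,0,0,0],[0,0,0,0,0,0,0]]'; python3 -c "
from h import *
go([0.5286,-0.1791,0.1445],3.4)"
```

```text
time: 12.45
tool_pos: [0.5287, -0.179, 0.1475]
tcp_rot: [-1.57, -0.044, 0.046]
wrist_force: [0.1, 0.3, -3.1]
width: 0.13
t 12.45 p [ 0.5287 -0.179   0.1475] F [ 0.1  0.3 -3.1] M [-0.03 -0.01 -0.02] w 0.13
R [[0.998, -0.001, -0.058], [0.058, 0.001, 0.998], [-0.001, -1.0, 0.001]]
shift mm now [-0.1  3.  -0.1] turn deg [-0.03 -0.1  -0.06] rad [-0.0006 -0.0018 -0.0011] shift in target axes [-0.1  3.  -0.1]
alt turn [ 9.000e-02  1.799e+02 -5.000e-02]
```

```bash
for i in 1 2; do python3 -m handwheel '[[0,0.0015,0,0,0,0,0],[0,0,0,0,0,0,0]]' | grep -E "pos|force"; done;  for i in 1 2 3 4; do python3 -m handwheel '[[0,0.0007,0,0,0,0,0],[0,0,0,0,0,0,0]]' | grep -E "pos|force"; done
```

```text
tool_pos: [0.529, -0.179, 0.1464]
wrist_force: [0.4, -1.1, -2.9]
tool_pos: [0.5291, -0.1791, 0.145]
wrist_force: [0.9, -0.1, -4.3]
tool_pos: [0.5291, -0.1792, 0.1443]
wrist_force: [-0.1, -0.7, -3.7]
tool_pos: [0.5291, -0.1792, 0.1436]
wrist_force: [-0.3, 0.5, -4.1]
tool_pos: [0.5291, -0.1792, 0.1429]
wrist_force: [-0.4, 0.8, -3.9]
tool_pos: [0.5291, -0.1792, 0.1422]
wrist_force: [-0.5, 0.9, -3.9]
```

Past the depth where slot 2 stopped it; it is going in. Continue gently.

```bash
for i in 1 2 3 4 5; do python3 -m handwheel '[[0,0.001,0,0,0,0,0],[0,0.001,0,0,0,0,0]]' | grep -E "pos|force"; done
```

```text
tool_pos: [0.5292, -0.1792, 0.1402]
wrist_force: [0.6, 0.1, -3.1]
tool_pos: [0.5291, -0.1792, 0.1382]
wrist_force: [0.6, 0.2, -3.7]
tool_pos: [0.5292, -0.1793, 0.1362]
wrist_force: [0.0, 0.4, -4.3]
tool_pos: [0.5292, -0.1793, 0.1342]
wrist_force: [0.3, -0.3, -3.8]
tool_pos: [0.5292, -0.1793, 0.1322]
wrist_force: [0.8, 0.7, -3.7]
```

```bash
for i in 1 2 3; do python3 -m handwheel '[[0,0.003,0,0,0,0,0],[0,0.003,0,0,0,0,0],[0,0.003,0,0,0,0,0]]' | grep -E "pos|force"; done; for i in 1 2 ; do python3 -m handwheel '[[0,0.001,0,0,0,0,0],[0,0,0,0,0,0,0]]' | grep -E "pos|force"; done
```

```text
tool_pos: [0.5291, -0.1792, 0.123]
wrist_force: [-0.3, 0.4, -4.1]
tool_pos: [0.5292, -0.1792, 0.114]
wrist_force: [1.6, 0.1, -3.4]
tool_pos: [0.5292, -0.1792, 0.1051]
wrist_force: [0.0, 0.3, -3.7]
tool_pos: [0.5291, -0.1792, 0.1042]
wrist_force: [0.6, 0.3, -3.2]
tool_pos: [0.5291, -0.1792, 0.1033]
wrist_force: [-0.7, 0.3, -3.8]
```

```bash
for i in 1 2 ; do python3 -m handwheel '[[0,0.001,0,0,0,0,0],[0,0,0,0,0,0,0]]' | grep -E "pos|force"; done; for i in 1 2 3 ; do python3 -m handwheel '[[0,0.0005,0,0,0,0,0],[0,0,0,0,0,0,0]]' | grep -E "pos|force"; done
```

```text
tool_pos: [0.5291, -0.1792, 0.1022]
wrist_force: [-0.1, 0.9, -4.2]
tool_pos: [0.5291, -0.1792, 0.1012]
wrist_force: [0.4, 0.2, -3.6]
tool_pos: [0.5291, -0.1792, 0.1007]
wrist_force: [-0.1, 0.5, -4.0]
tool_pos: [0.5292, -0.1792, 0.1003]
wrist_force: [0.3, -0.7, -4.4]
tool_pos: [0.5294, -0.1794, 0.1003]
wrist_force: [-1.0, -0.4, -0.5]
```

```bash
for i in 1 2 3; do python3 -m handwheel '[[0.003,0,0,0,0,0,0],[0.003,0,0,0,0,0,0],[0,0,0,0,0,0,0]]' | grep -E "pos|force"; done; python3 -c "
from h import *
go([0.5505,-0.1778,0.1003],3.4)"
```

```text
tool_pos: [0.5346, -0.1794, 0.1015]
wrist_force: [-6.0, -0.7, 9.7]
tool_pos: [0.5412, -0.1791, 0.102]
wrist_force: [-5.8, 0.3, 9.7]
tool_pos: [0.5466, -0.1788, 0.103]
wrist_force: [-9.3, 0.4, 16.2]
t 19.2 p [ 0.5466 -0.1788  0.103 ] F [-9.3  0.4 16.2] M [0.18 2.27 0.15] w 0.13
R [[0.998, -0.002, -0.058], [0.058, -0.001, 0.998], [-0.002, -1.0, -0.001]]
shift mm now [4.  2.7 0.8] turn deg [ 0.06 -0.05 -0.1 ] rad [ 0.001  -0.0009 -0.0018] shift in target axes [4.  2.7 0.7]
alt turn [1.6000e-01 1.7995e+02 9.0000e-02]
```

```bash
cat > look.py <<'E'
from h import *
import sys
c=cap("side")
cv2.imwrite(sys.argv[1],cv2.resize(c["image"][250:460,220:380,::-1],None,fx=3.75,fy=2.85,interpolation=cv2.INTER_CUBIC))
E
python3 look.py pics/side5.png
```

```text
(no output)
```

View pics/side5.png

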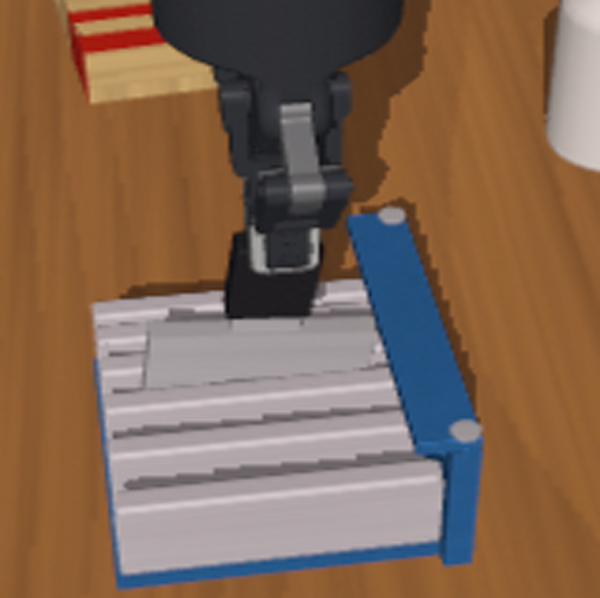

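```bash
cat > tilt.py <<'E'
from h import *
np.set_printoptions(precision=4,suppress=True)
s=bot.read_state(); R=Ro.from_rotvec(s["tcp_rot"]).as_matrix(); p=np.array(s["tool_pos"])
c=cap("side");P=c["P"];h=c["hsv"];S=h[...,1];V=h[...,2]
L=(P-p)@R*1000
m=(S<60)&(V>90)&(abs(L[...,0])<50)&(L[...,2]<-1)&(L[...,2]>-8)&(P[...,2]>0.058)&(P[...,2]<0.1)
k,l,st,_=cv2.connectedComponentsWithStats(m.astype(np.uint8)); i=1+np.argmax(st[1:,4]); q=L[l==i]; w=P[l==i]
print(st[i],"x range",np.percentile(q[:,0],[1,99]))
xs=np.arange(-36,37,4); t=np.array([w[abs(q[:,0]-x)<2.5,2].max()*1000 if (abs(q[:,0]-x)<2.5).any() else np.nan for x in xs]); print("top z by x",list(zip(xs.tolist(),t.round(1).tolist())))
g=~np.isnan(t)&(abs(xs)>15);print("tilt deg",np.degrees(np.polyfit(xs[g],t[g],1)[0]))
# grip dark
m=(V<60)&(abs(L[...,0])<25)&(P[...,2]<0.137)&(P[...,2]>0.086)&(abs(L[...,2])<12)
for z0 in(.09,.094,.098,.102,.106,.11):
    a=L[m&(abs(P[...,2]-z0)<.002)][:,0]; print(z0,np.percentile(a,[2,98]) if len(a) else 0)
E
python3 tilt.py
```

```text
[259 362  62  21 901] x range [-47.0323  31.2289]
top z by x [(-36, 85.5), (-32, 85.5), (-28, 85.0), (-24, 84.7), (-20, 85.8), (-16, 90.0), (-12, 91.0), (-8, 89.6), (-4, 89.0), (0, 87.8), (4, 88.6), (8, 87.6), (12, 80.6), (16, 79.7), (20, 79.9), (24, 80.9), (28, 79.4), (32, 78.6), (36, nan)]
tilt deg -6.596375410221376
0.09 0
0.094 [-7.5085  8.9266]
0.098 [-19.2167   9.0353]
0.102 [-18.8286   9.0188]
0.106 [-18.5058  10.3478]
0.11 [-18.1386  10.4547]
```

```bash
for i in 1 2 3; do python3 -m handwheel '[[0,-0.001,0,0,0,0,0],[0,0,0,0,0,0,0]]' | grep -E "pos|force"; done; python3 tilt.py
```

```text
tool_pos: [0.5464, -0.1787, 0.1031]
wrist_force: [-6.0, 0.5, 12.5]
tool_pos: [0.546, -0.1786, 0.1031]
wrist_force: [-7.7, 0.7, 7.0]
tool_pos: [0.5469, -0.1782, 0.1024]
wrist_force: [-1.7, -0.8, -2.0]
[262 361  60  22 865] x range [-43.5358  33.4659]
top z by x [(-36, 83.3), (-32, 83.8), (-28, 84.3), (-24, 82.6), (-20, 83.6), (-16, 90.6), (-12, 90.8), (-8, 88.8), (-4, 89.2), (0, 88.0), (4, 88.7), (8, 87.8), (12, 80.1), (16, 81.4), (20, 80.6), (24, 80.6), (28, 79.7), (32, 79.8), (36, 68.6)]
tilt deg -6.8423507950892715
0.09 0
0.094 [-15.6055  10.0557]
0.098 [-17.3088  10.3007]
0.102 [-17.1324  10.0757]
0.106 [-17.0784  11.2346]
0.11 [-16.6102  11.4427]
```

```bash
for i in 1 2 3; do python3 -m handwheel '[[0,-0.0003,0,0,0,-0.02,0],[0,0,0,0,0,0,0]]' | grep -E "pos|force"; done; python3 tilt.py; python3 look.py pics/side6.png
```

```text
tool_pos: [0.5465, -0.1781, 0.1024]
wrist_force: [-0.2, -0.3, -5.3]
tool_pos: [0.5465, -0.1781, 0.1031]
wrist_force: [-1.1, -0.1, -5.6]
tool_pos: [0.5468, -0.1781, 0.1031]
wrist_force: [1.3, 0.2, -8.8]
[263 361  60  21 860] x range [-43.7738  31.9623]
top z by x [(-36, 82.4), (-32, 82.0), (-28, 82.5), (-24, 82.7), (-20, 82.3), (-16, 89.0), (-12, 90.2), (-8, 89.8), (-4, 89.8), (0, 90.1), (4, 88.2), (8, 89.6), (12, 82.0), (16, 81.9), (20, 81.7), (24, 82.8), (28, 82.8), (32, 82.6), (36, 62.9)]
tilt deg -5.305622513988734
0.09 0
0.094 [-17.0046  10.5504]
0.098 [-17.3492  11.1956]
0.102 [-16.9975  11.2303]
0.106 [-17.2531  11.5992]
0.11 [-16.2799  11.8599]
```

View pics/side6.png

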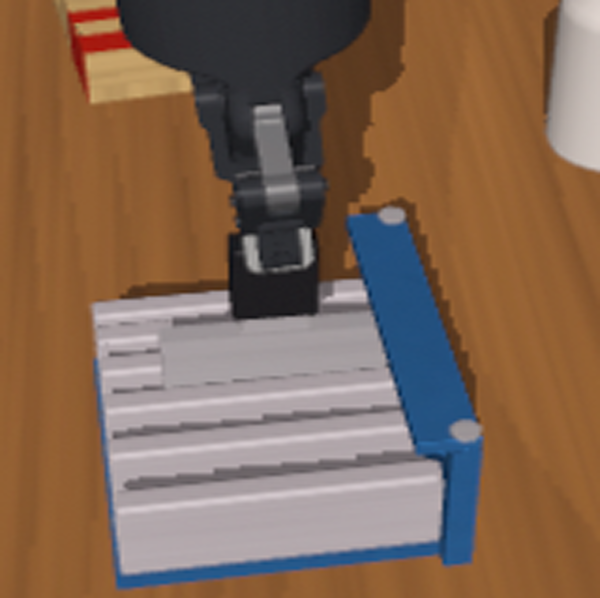

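```bash
for i in 1 2 3 4; do python3 -m handwheel '[[0,0.0005,0,0,0,0,0],[0,0,0,0,0,0,0]]' | grep -E "pos|force"; done; python3 tilt.py
```

```text
tool_pos: [0.5469, -0.1781, 0.1031]
wrist_force: [-0.9, 0.2, -7.4]
tool_pos: [0.5472, -0.1782, 0.103]
wrist_force: [-2.1, 0.5, -3.2]
tool_pos: [0.5476, -0.1783, 0.1027]
wrist_force: [-2.6, 0.3, -3.3]
tool_pos: [0.5477, -0.1783, 0.1021]
wrist_force: [-1.7, -0.2, -1.6]
[264 361  59  21 815] x range [-43.3534  31.2357]
top z by x [(-36, 81.9), (-32, 80.9), (-28, 80.9), (-24, 80.9), (-20, 81.5), (-16, 87.3), (-12, 87.6), (-8, 88.1), (-4, 88.0), (0, 88.0), (4, 88.9), (8, 88.9), (12, 81.5), (16, 81.1), (20, 81.5), (24, 81.5), (28, 80.8), (32, 80.0), (36, nan)]
tilt deg -0.9825518512669347
0.09 0
0.094 [-16.4895  10.8808]
0.098 [-16.8654  11.6624]
0.102 [-16.3475  10.4891]
0.106 [-16.9717  12.2605]
0.11 [-15.9496  11.1072]
```

```bash
for i in 1 2 3; do python3 -m handwheel '[[0,0.0004,0,0,0,0,0],[0,0,0,0,0,0,0]]' | grep -E "pos|force"; done; python3 tilt.py
```

```text
tool_pos: [0.5476, -0.1783, 0.1015]
wrist_force: [-0.8, 0.5, -1.4]
tool_pos: [0.5476, -0.1783, 0.101]
wrist_force: [-0.4, 0.4, -1.3]
tool_pos: [0.5475, -0.1783, 0.1006]
wrist_force: [-0.9, 0.1, -1.4]
[264 362  59  20 773] x range [-42.6256  31.6656]
top z by x [(-36, 79.1), (-32, 79.5), (-28, 79.6), (-24, 79.9), (-20, 79.9), (-16, 85.1), (-12, 85.4), (-8, 87.1), (-4, 88.3), (0, 88.3), (4, 87.3), (8, 85.1), (12, 79.7), (16, 79.9), (20, 80.0), (24, 80.6), (28, 80.3), (32, 79.4), (36, nan)]
tilt deg -0.005824569320829742
0.09 [-6.5669 -6.5669]
0.094 [-16.7043  11.7332]
0.098 [-14.662   10.9621]
0.102 [-16.7115  11.9861]
0.106 [-15.8513  12.5445]
0.11 [-15.7056  12.5151]
```

```bash
for i in 1 2 3 4; do python3 -m handwheel '[[0.001,0,0,0,0,0,0],[0,0,0,0,0,0,0]]' | grep -E "pos|force"; done
```

```text
tool_pos: [0.5482, -0.1781, 0.1004]
wrist_force: [-0.9, -0.4, -2.1]
tool_pos: [0.5488, -0.178, 0.1002]
wrist_force: [-1.8, 0.2, -2.6]
tool_pos: [0.5498, -0.178, 0.1005]
wrist_force: [-4.3, -0.7, -0.7]
tool_pos: [0.5509, -0.1779, 0.1008]
wrist_force: [-4.6, 0.8, 0.3]
```

```bash
python3 tilt.py; python3 look.py pics/side7.png
```

```text
[266 362  57  20 761] x range [-43.977   28.3191]
top z by x [(-36, 80.6), (-32, 81.3), (-28, 80.9), (-24, 80.8), (-20, 80.5), (-16, 87.8), (-12, 87.8), (-8, 86.3), (-4, 87.5), (0, 88.0), (4, 87.0), (8, 87.2), (12, 79.8), (16, 79.1), (20, 78.9), (24, 78.4), (28, 78.8), (32, 61.9), (36, nan)]
tilt deg -7.605402550135587
0.09 0
0.094 [-17.5923   9.9846]
0.098 [-17.7175   9.4578]
0.102 [-17.4964  10.1905]
0.106 [-16.7413  11.6039]
0.11 [-17.0776  11.5701]
```

View pics/side7.png

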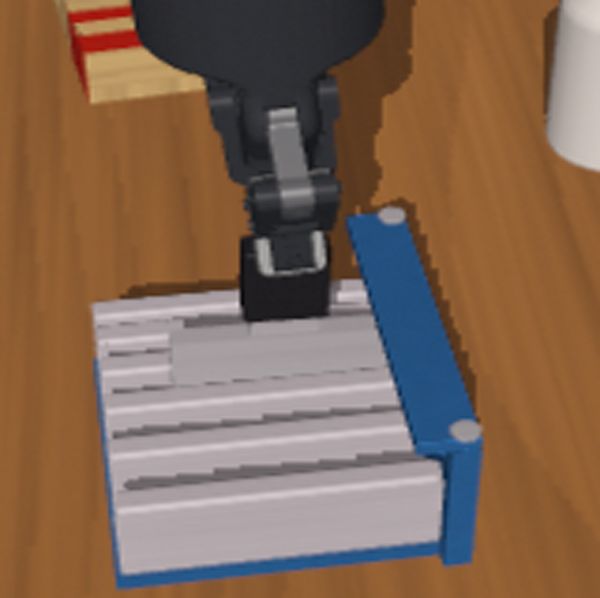

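```bash
python3 -m handwheel '[[0,0,0,0,0,-0.01,0],[0,0,0,0,0,-0.01,0],[0,0,0,0,0,0,0]]' 120 | grep -E "pos|force"; python3 -m handwheel '[[0,0.0003,0,0,0,-0.01,0],[0,0.0003,0,0,0,-0.01,0],[0,0,0,0,0,0,0]]' | grep -E "pos|force"; python3 tilt.py
```

```text
tool_pos: [0.5517, -0.178, 0.1009]
wrist_force: [-0.4, 0.0, -2.8]
tool_pos: [0.5519, -0.1782, 0.101]
wrist_force: [-0.9, 1.2, 3.0]
[267 362  56  20 729] x range [-44.6449  25.6041]
top z by x [(-36, 79.9), (-32, 79.1), (-28, 79.4), (-24, 79.7), (-20, 79.4), (-16, 86.3), (-12, 86.3), (-8, 86.5), (-4, 87.3), (0, 87.3), (4, 86.1), (8, 84.8), (12, 81.2), (16, 79.6), (20, 79.9), (24, 80.6), (28, 79.5), (32, nan), (36, nan)]
tilt deg -0.14005446988792516
0.09 [-9.8983  0.1071]
0.094 [-18.4142   9.8768]
0.098 [-17.2866   8.6927]
0.102 [-17.6737  10.1455]
0.106 [-17.2632  10.7112]
0.11 [-16.9973  11.1331]
```

```bash
cat > home.py <<'E'
from h import *
a=np.radians(3.4); o=np.array([0.5411,-0.1874])
for n in("side","top"):
    c=cap(n);P=c["P"];h=c["hsv"];S=h[...,1];V=h[...,2]
    d=P[...,:2]-o; rx=(d[...,0]*np.cos(a)+d[...,1]*np.sin(a))*1000; ry=(-d[...,0]*np.sin(a)+d[...,1]*np.cos(a))*1000;z=P[...,2]*1000
    for lo,hi in((60,66),(66,72),(72,78)):
        m=(S<60)&(V>90)&(abs(ry-8)<12)&(z>lo)&(z<hi)&(rx<0)
        if m.sum()>3: print(n,lo,hi,m.sum(),"trailing x",np.percentile(rx[m],[0,2,5]).round(1),"ry",np.median(ry[m]).round(1))
    m=(S<60)&(V>90)&(z>48)&(z<58)&(abs(ry)<60)&(rx<20)
    if m.any(): print("divider front x (expect -60)",np.percentile(rx[m],[0,1,3]).round(1))
    b=(h[...,0]>95)&(h[...,0]<125)&(S>120)&(z>84)&(z<95); print("bar front x (38)",np.percentile(rx[b],[1,5]).round(1))
E
python3 home.py
```

```text
side 60 66 66 trailing x [-29.8 -29.7 -28.5] ry 4.1
side 66 72 82 trailing x [-31.  -30.9 -29.6] ry 4.5
side 72 78 115 trailing x [-31.  -30.6 -30. ] ry 5.1
divider front x (expect -60) [-58.7 -58.  -56.7]
bar front x (38) [39.1 39.7]
top 60 66 22 trailing x [-31.1 -30.4 -29.3] ry 14.4
top 66 72 26 trailing x [-32.  -32.  -31.8] ry 14.2
top 72 78 51 trailing x [-32.2 -32.  -31.4] ry 13.2
divider front x (expect -60) [-59.7 -59.  -58. ]
bar front x (38) [38.2 38.9]
```

```bash
python3 -m handwheel '[[0,-0.0009,0,0,0,0,0],[0,0,0,0,0,0,0]]' | grep -E "pos|force"; for i in 1 2 3; do python3 -m handwheel '[[0.0008,0,0,0,0,0,0],[0,0,0,0,0,0,0]]' | grep -E "pos|force"; done; python3 home.py; python3 tilt.py | head -3
```

```text
tool_pos: [0.5514, -0.1781, 0.1012]
wrist_force: [-0.2, 0.1, 3.4]
tool_pos: [0.5519, -0.178, 0.101]
wrist_force: [-2.1, -0.4, 1.5]
tool_pos: [0.5525, -0.1778, 0.1009]
wrist_force: [-2.0, -1.4, 1.7]
tool_pos: [0.553, -0.1777, 0.1007]
wrist_force: [-2.8, -1.2, 0.9]
side 60 66 73 trailing x [-29.9 -29.7 -28.5] ry 4.5
side 66 72 77 trailing x [-30.5 -30.  -29.5] ry 4.7
side 72 78 116 trailing x [-30.6 -29.4 -28.7] ry 5.3
divider front x (expect -60) [-58.7 -57.9 -56.7]
bar front x (38) [39.1 39.6]
top 60 66 24 trailing x [-31.4 -31.3 -31.3] ry 14.4
top 66 72 30 trailing x [-31.4 -30.6 -29.9] ry 14.5
top 72 78 44 trailing x [-30.8 -30.6 -30.2] ry 13.4
divider front x (expect -60) [-59.7 -59.  -57.9]
bar front x (38) [38.3 39.1]
[267 361  56  20 719] x range [-44.9351  24.7624]
top z by x [(-36, 79.8), (-32, 78.8), (-28, 79.8), (-24, 79.7), (-20, 79.3), (-16, 87.8), (-12, 87.8), (-8, 86.5), (-4, 86.8), (0, 86.4), (4, 86.4), (8, 85.8), (12, 79.8), (16, 79.6), (20, 80.6), (24, 79.8), (28, 62.3), (32, nan), (36, nan)]
tilt deg -6.116352831157623
```

```bash
for i in 1 2 3; do python3 -m handwheel '[[0.0008,0,0,0,0,0,0],[0,0,0,0,0,0,0]]' | grep -E "pos|force"; done; python3 home.py; python3 tilt.py | head -3
```

```text
tool_pos: [0.5539, -0.1776, 0.1008]
wrist_force: [-3.5, -0.0, -1.9]
tool_pos: [0.5544, -0.1776, 0.1008]
wrist_force: [-5.5, -0.9, -1.0]
tool_pos: [0.555, -0.1775, 0.101]
wrist_force: [-6.6, -0.9, -0.9]
side 60 66 67 trailing x [-28.5 -28.4 -27.2] ry 4.8
side 66 72 66 trailing x [-28.8 -28.3 -27.8] ry 4.7
side 72 78 98 trailing x [-28.9 -28.1 -27.4] ry 5.4
divider front x (expect -60) [-58.7 -58.  -56.7]
bar front x (38) [39.2 39.6]
top 60 66 22 trailing x [-29.9 -29.9 -29.8] ry 14.8
top 66 72 28 trailing x [-29.8 -29.8 -29.8] ry 14.5
top 72 78 41 trailing x [-29.1 -29.  -28.5] ry 13.1
divider front x (expect -60) [-59.8 -58.9 -57.8]
bar front x (38) [38.2 39. ]
[268 361  55  21 723] x range [-45.4354  23.0509]
top z by x [(-36, 80.0), (-32, 80.1), (-28, 80.6), (-24, 80.7), (-20, 80.7), (-16, 86.7), (-12, 84.6), (-8, 88.6), (-4, 87.6), (0, 87.1), (4, 88.1), (8, 87.7), (12, 80.8), (16, 79.6), (20, 81.0), (24, 78.8), (28, nan), (32, nan), (36, nan)]
tilt deg -1.0685662361825594
```

```bash
python3 -m handwheel '[[0,0,0,0,0,-0.01,0],[0,0,0,0,0,0,0]]' | grep -E "pos|force"; for i in 1 2 3; do python3 -m handwheel '[[0,0.0004,0,0,0,-0.004,0],[0,0,0,0,0,0,0]]' | grep -E "pos|force"; done; python3 home.py|head -3; python3 tilt.py | head -3
```

```text
tool_pos: [0.5549, -0.1775, 0.1009]
wrist_force: [-5.1, -0.9, -0.8]
tool_pos: [0.555, -0.1775, 0.1009]
wrist_force: [-5.8, -0.1, -0.3]
tool_pos: [0.5551, -0.1776, 0.1008]
wrist_force: [-7.1, -0.8, 1.8]
tool_pos: [0.5553, -0.1776, 0.1007]
wrist_force: [-7.7, -0.1, 3.8]
side 60 66 71 trailing x [-28.5 -28.4 -27.8] ry 4.6
side 66 72 66 trailing x [-29.  -28.7 -27.9] ry 4.8
side 72 78 120 trailing x [-29.1 -28.1 -26.8] ry 5.6
[268 361  55  21 721] x range [-46.4126  21.6647]
top z by x [(-36, 79.8), (-32, 79.3), (-28, 79.4), (-24, 80.2), (-20, 82.7), (-16, 87.1), (-12, 86.7), (-8, 85.6), (-4, 87.2), (0, 87.4), (4, 87.4), (8, 86.5), (12, 79.7), (16, 79.6), (20, 79.6), (24, 78.0), (28, nan), (32, nan), (36, nan)]
tilt deg -1.6299057393583192
```

```bash
python3 -m handwheel '[[0,-0.0004,0,0,0,0,0],[0,0,0,0,0,0,0.2],[0,0,0,0,0,0,0.3],[0,0,0,0,0,0,0.5],[0,0,0,0,0,0,0.5],[0,0,0,0,0,0,0.5]]' 20; python3 home.py; python3 tilt.py | head -3;python3 look.py pics/side8.png
```

```text
time: 28.75
tool_pos: [0.5563, -0.1777, 0.1008]
tcp_rot: [-1.565, -0.141, -0.051]
wrist_force: [-0.3, -0.5, 0.0]
width: 0.501
side 60 66 64 trailing x [-28.6 -28.6 -27.3] ry 4.4
side 66 72 68 trailing x [-28.8 -28.4 -27.8] ry 4.5
side 72 78 114 trailing x [-28.8 -28.2 -27.9] ry 5.3
divider front x (expect -60) [-58.7 -58.  -56.6]
bar front x (38) [39.1 39.7]
top 60 66 21 trailing x [-29.7 -29.5 -29.3] ry 14.4
top 66 72 27 trailing x [-29.9 -29.9 -29.8] ry 14.4
top 72 78 56 trailing x [-29.1 -28.8 -27.8] ry 12.3
divider front x (expect -60) [-59.8 -59.  -58. ]
bar front x (38) [38.3 39.1]
[269 361  54  20 694] x range [-47.2717  20.7705]
top z by x [(-36, 79.7), (-32, 79.7), (-28, 79.3), (-24, 79.4), (-20, 84.1), (-16, 87.0), (-12, 85.8), (-8, 87.1), (-4, 86.4), (0, 86.1), (4, 86.4), (8, 79.6), (12, 80.2), (16, 79.8), (20, 79.8), (24, 63.0), (28, nan), (32, nan), (36, nan)]
tilt deg -8.114140082105868
```

View pics/side8.png

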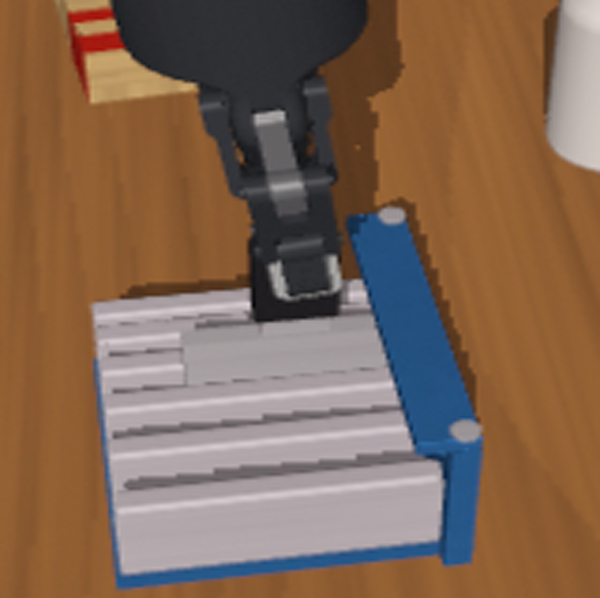

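```bash
python3 -m handwheel '[[0,-0.01,0,0,0,0,0.5],[0,-0.015,0,0,0,0,0.5],[0,-0.02,0,0,0,0,0.5],[0,-0.03,0,0,0,0,0.5],[0,-0.04,0,0,0,0,0.5],[0,-0.03,0,0,0,0,0.5],[0,0,0,0,0,0,0.5],[0,0,0,0,0,0,0.5]]'; python3 home.py; python3 look.py pics/side9.png; python3 - <<'E'
from h import *
for n in("side","top"):
    c=cap(n); cv2.imwrite(f"pics/{n}9f.png",c["image"][...,::-1])
E
```

```text
time: 29.95
tool_pos: [0.5382, -0.1786, 0.2446]
tcp_rot: [-1.565, -0.141, -0.051]
wrist_force: [-0.2, 0.8, -0.6]
width: 0.5
side 60 66 70 trailing x [-28.6 -28.  -27.2] ry 4.5
side 66 72 67 trailing x [-28.8 -28.4 -28.3] ry 4.4
side 72 78 121 trailing x [-28.8 -28.1 -27.1] ry 5.6
divider front x (expect -60) [-58.7 -58.  -56.7]
bar front x (38) [39.1 39.6]
top 60 66 13 trailing x [-29.7 -29.7 -29.7] ry 14.6
top 66 72 15 trailing x [-29.9 -29.9 -29.8] ry 14.2
top 72 78 54 trailing x [-29.2 -28.9 -27.8] ry 13.5
divider front x (expect -60) [-59.8 -59.  -57.8]
bar front x (38) [38.2 39. ]
```

View pics/side9.png

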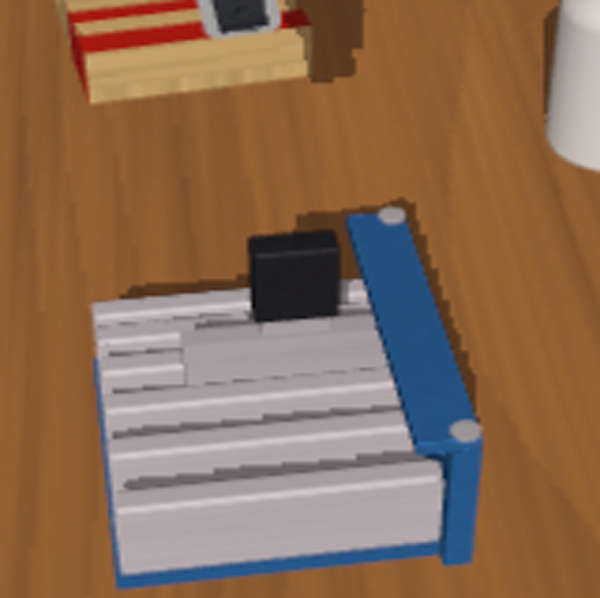

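View pics/top9f.png

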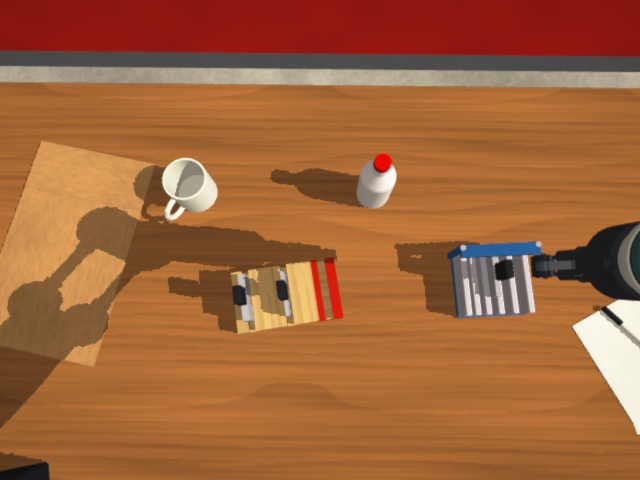

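View pics/side9f.png

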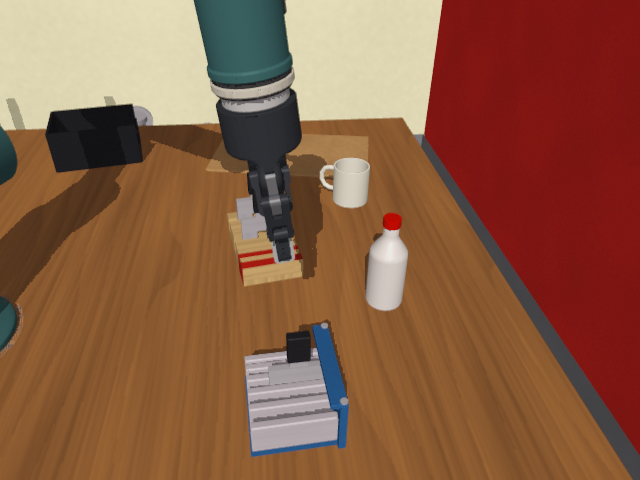

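```bash
python3 -c "
from h import *
print(workorder.finish_job())"
```

```text
the job is handed in; nothing more can be done
None
```

The shim from the red groove is in the 10.2 mm slot (third from the narrow end), pushed back under the keeper bar to the stop and released. I handed the job in at about 30 s.

**Trying the slots**
- **4.2 mm:** it sat on the divider tops under about 9 N.
- **7.2 mm:** it sat only on the rounded edges under about 8 N.
- **10.2 mm:** it went in with almost no force and reached the floor in front of the bar.

**A problem while sliding it back:** floor friction tilted the shim about 4° in the grip, and it pressed on the floor with up to about 20 N. I eased it up and levelled it with the wrist. While levelling, it seems to have touched the underside of the bar with about 5 N. It also tilted about 2° a second time, which I corrected by levelling it again and gripping harder. All of this was below the 45 N forcing limit.

**Last checks**
- **Position:** before release the shim was level, on the floor, and pushing on the stop with about 7.7 N. Its rear edge did not move on release or when the arm left. Both cameras put it within about 1 mm of fully home once corrected against the rack. Uncorrected, they differ from each other by about 1 mm.
- **Stop contact:** I judged this from force and position, because the bar hides the stop from view.
- **Surroundings:** the other two shims are in their grooves, the bottle and mug have not moved, and the gripper is clear.

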